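Open the watchmaker's valuables till with its key

TASK

Open the locked till: take the key from its wooden block, push it fully home in the lock on top of the till, turn it clockwise to its stop so that the drawer springs out, turn it back home and draw it out, then stand it fully home in its block again and let go. Feel your way and do not force the key in the lock, and leave the other things on the bench where they are.

Things in the scene. Friction and masses are not known exactly. Their poses are not given: they have to be found in the camera images.
- key: the key, a double-bitted steel safe key, 30-50 g. Origin: tip of its nose, +z up the shank. From the tip up: blunt nose 0-5 mm (7 mm diameter, 6 mm at its flat end), blade of two bits 5-19 mm (20 mm wide along x, 3.4 mm thick along y, lower edges chamfered), shank 7 mm diameter, stop collar 14 mm diameter at 30-33 mm, flat black head at 40-68 mm, 30 mm wide (x), 10 mm thick (y). Half a turn about z gives the same key
- lock_face (a point): the nominal keyhole centre on the level top of the steel lock plate, 108 mm above the bench, axes as the till's. The real hole is up to 5 mm off it in x and in y (not in yaw): see or feel for it, a 9 mm bore in a 22.4 (x) x 5.2 mm slot. Key home: collar on the plate, tip 30 mm below it; only within 2 mm of that can the bits turn, and turned they hold the key in
- plug (a joint): angle of the lock's plug, turned only by the key: 0 at home (key goes in and out), grows clockwise seen from above to a hard stop at 1.40 rad; it stays where it is left. The key has about 0.1 rad of play in it. It takes about 0.1 N m to turn; over about 0.5 N m of turning, or 40 N of pushing or pulling, forces the key
- drawer (a joint): how far the till's drawer is out towards its front (-x of the till), m: 0 shut and bolted; somewhere between 0.25 and 0.95 rad of plug the bolt frees it and a spring pushes it out about 40 mm
- till: the till, a grey steel box 260 x 240 x 105 mm with one dark wooden-fronted drawer, fixed to the bench. Origin: centre of its underside; the drawer faces its -x. The lock is in its top, about 60 mm behind the drawer front and about midway across
- block_slot (a point): mouth of the key's slot, centre of the top of a fixed wooden block 60 x 60 x 55 mm. The slot is 23 mm (x) by 10 mm (y), goes through, with 1.5 mm chamfers; the key is home in it with its collar on the top, tip 30 mm below this point, bits along x. Which side of the till the block stands varies
- dust_cover: glass dust cover with a knob on a wooden base, 92 mm diameter, 66 mm high; origin under its centre. Not to be moved
- loupe: black eye loupe, 34 mm diameter, 30 mm high; origin under its centre. Not to be moved
- watch_head: steel watch head without strap, 40 mm diameter, 10 mm thick, lying flat; origin under its centre. Not to be moved
There are look-alikes about, which are no part of the job. Leave any blue or red look-alike of the key alone.

How it is judged:
On the way, in this order (a step that is already met when the one before it is completed fails the run):
1. the key is fully home in the lock, the plug not yet turned (z of key in the frame of lock_face below -0.0275 m and horizontal distance between key and lock_face below 0.01 m and value of joint plug below 0.2 rad), for 0.1 s.
2. the key, still in, has turned the plug to its stop (value of joint plug above 1.33 rad and z of key in the frame of lock_face below -0.025 m), for 0.1 s.
3. the key, still in, has turned the plug back home (value of joint plug below 0.12 rad and z of key in the frame of lock_face below -0.02 m), for 0.1 s.
4. the key is drawn clear of the lock ((z of key in the frame of lock_face above 0.005 m or horizontal distance between key and lock_face above 0.15 m)), for 0.1 s.
At the end, for the whole second after the job is handed in: The drawer stands more than 25 mm out and the plug is back within 0.12 rad of home; the key stands upright (within 0.1 rad) and still in its block's slot, within 4 mm of its centre and its collar within 3 mm of the block's top (value of joint drawer above 0.025 m and value of joint plug below 0.12 rad and horizontal distance between key and block_slot below 0.004 m and z of key in the frame of block_slot below -0.027 m and angle between key's own z axis and vertical below 0.1 rad and linear speed of key below 0.02 m/s); the robot touches nothing.
It fails at once if the key is forced: sliding in or out of the lock it presses on it with more than 40 N, or seated or turning with more than 60 N (contact force between key and till above 60 N or (contact force between key and till above 40 N and z of key in the frame of lock_face above -0.0275 m)).
It fails at once if the dust cover is pushed (distance of dust_cover from where it was at the start of the episode above 0.015 m).
It fails at once if the loupe is pushed (distance of loupe from where it was at the start of the episode above 0.015 m).
It fails at once if the watch head is pushed (distance of watch_head from where it was at the start of the episode above 0.015 m).
It also fails if it takes over 72 s, if anything falls off the work surface, if the arm or the gripper's body presses on something with over 40 N, if the wrist force passes 120 N, or if a joint passes its speed limit or range.

ROBOT

A 6-joint arm with a two-finger parallel gripper is mounted at the origin on the work surface. World frame = base frame: x ahead of the robot, y to its left, z up, the work surface at z = 0. Lengths are in m, angles in rad, forces in N, time in s.
With the tool pointing down it reaches from about 0.3 to 0.825 m from the base axis. Payload 5.4 kg.
Tool frame: the origin (TCP) lies midway between the tips of the shut fingers; the grasp point (between the pads) lies 19 mm behind it; z points along the fingers, y is the direction in which the jaws open and shut (so a half turn about z gives the same grasp; the last joint's range is limited). The gripper opens to 92 mm and grips with 3 to 60 N. Pads are 20 mm wide; open, the fingers measure 128 mm over their backs; the gripper's body (75 mm by 189 mm) begins 69 mm behind the grasp point.
Start: joints at [1.114, 0.158, 1.597, -0, 1.386, -0.21], TCP at [0.14, 0.558, 0.215] pointing down, gripper open.
Joint ranges: [-2.91, 2.91], [-0.94, 2.29], [0.18, 2.7], [-1.29, 4.43], [0.17, 2.64], [-3, 3]. Speed limits (rad/s): [2.57, 2.57, 3.14, 3.14, 3.14, 3.14].

INTERFACE

Orientations are given as a rotation vector (axis times angle).
In Python, from bench import monitor, optics, robot gives the robot as it stands.
- The arm moves only by the shell command python3 -m crank 'ROWS'. ROWS is JSON, a list of rows, each a list of 5 numbers: the shift along the tool's x, y, z in cm, then the turn about the tool's z in rad, then the finger opening in cm, from 0 to 9.19. In form: [[tx, ty, tz, roll, fingers], ...]. A call has 1 to 20 rows; each row shifts and turns the pose as measured when the row begins, along the tool's axes as they then stand; what a row does not reach is not made up. A row lasts 1/10 s, in which the tool goes at most 50 mm and 8.59 degrees, less where a joint would pass 70% of its speed; a pose out of reach is approached as far as the arm can. A call with a gripper value outside its range is refused whole. The fingers move at their own pace and stop on an object; the grip force is fixed at half the most. Time passes only in rows, so rows that do not move let the fingers close. It gives the time, the measured TCP pose, the force and the opening at its end, in the units of the state.
- monitor.get_state(): the state, without advancing time (a new reading comes with each control period).
- optics.grab_frame(name): name is "scene" or "top" or "wrist"; returns a dict with "color" (400x640x3 uint8, red, green, blue), "z_map" (400x640 float32, m along the optical axis (not along the pixel's ray), 0 where there is no reading), "fx", "fy", "cx", "cy" (pixels), "R" (3x3) and "t" (3): a world point X has camera coordinates R X + t. Camera axes: x right, y down, z forward; pixel columns grow to the right and rows downward; lengths in m; the calibration is good to about 2 mm. A picture is of the moment at which its call begins.
- robot.job_done(): hands the job in, once; it reports no verdict.
The state is a dict: "t": time; "qpos": joint angles; "joint_velocities": joint speeds; "joint_efforts": joint torques, N m; "tool_pos": TCP position; "eef_rot": TCP orientation; "ft_force": force on the tool from outside, world axes, zero at the start; "moment": the same for the moment, N m; "width": opening from 0.0 (shut) to 1.0 (fully open).
Only numpy, scipy, OpenCV 4.12 (cv2) and the standard library are available. Lean on these libraries where they do the work, as an engineer would, in place of code of your own. Each camera call takes 0.05 s, during which the arm holds its last target.

## Working session

There is one attempt and no reset: what is moved stays moved. The work goes in short steps, Python scripts to look and compute and a shell command to move; the robot and the scene stay as the last step left them, time stands still between calls to the robot, and variables do not carry over. Pictures are saved under pics/ and viewed, and the job is handed in when it is done.

```bash
ls; mkdir -p pics; python3 - <<'E'
from bench import monitor, optics, robot
import cv2
s=monitor.get_state(); print(s)
for n in ("scene","top","wrist"):
    f=optics.grab_frame(n); cv2.imwrite(f"pics/{n}0.png",f["color"][:,:,::-1]); print(n,f["fx"],f["cx"],f["cy"],f["R"],f["t"])
E
```

```text
pics
{'t': 0.0, 'qpos': array([ 1.11387230e+00,  1.59066359e-01,  1.59819467e+00, -7.69313806e-06,
        1.38618713e+00, -2.10101648e-01]), 'joint_velocities': array([ 3.18367669e-04, -1.14059199e-04, -2.04100095e-03, -1.23144500e-03,
       -2.11690250e-03,  6.76999446e-05]), 'joint_efforts': array([ 1.07997406e-03, -3.85568476e+01, -3.22107589e+01,  7.03281211e-02,
        3.77016224e-02, -1.25198935e-04]), 'tool_pos': array([0.14023454, 0.55700741, 0.213628  ]), 'eef_rot': array([-3.86648031e-01, -3.11710263e+00,  2.75738024e-03]), 'ft_force': array([-0.39716957, -0.06888921, -0.31834158]), 'moment': array([-0.00706062, -0.05306443, -0.00013265]), 'width': 0.9995019144421174}
scene 453.9440147020513 319.0621311875343 198.0257434065539 [[-0.88753131  0.46069139  0.00718466]
 [ 0.27367593  0.53965865 -0.79615955]
 [-0.37066112 -0.70465025 -0.60504409]] [ 0.45217728 -0.09748805  1.37630098]
top 443.10916687393086 325.52058035437557 200.33223405096658 [[-0.01932201 -0.99961814 -0.0197545 ]
 [-0.99150965  0.02169897 -0.1282099 ]
 [ 0.12858959  0.0171095  -0.99155029]] [0.0760978  0.53009609 1.2124263 ]
wrist 279.31405569638076 320.2311216683694 197.00355570557159 [[ 0.24463134  0.96961558 -0.00106706]
 [ 0.94101155 -0.237149    0.24136613]
 [ 0.23377931 -0.06004983 -0.97043354]] [-0.57397631 -0.02731213  0.38990668]
```

View pics/scene0.png

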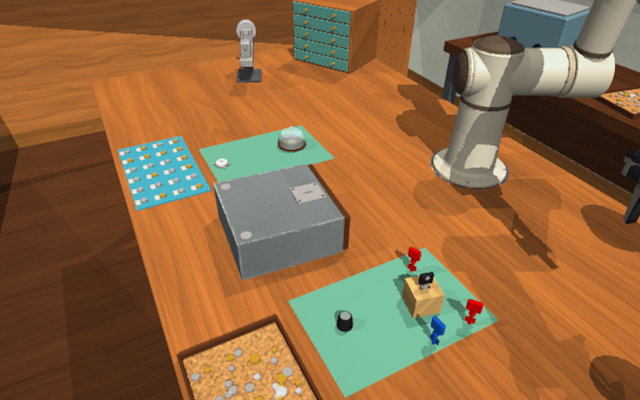

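View pics/top0.png

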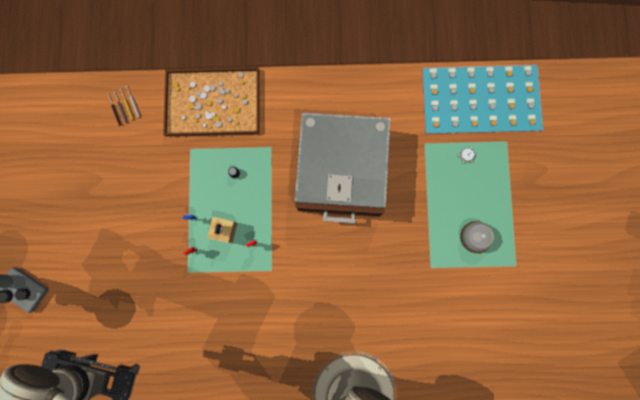

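View pics/wrist0.png

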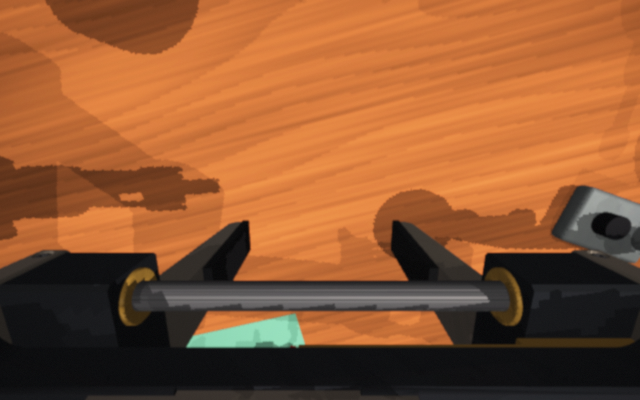

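The key's block is near top pixel (222,230), with red look-alikes at about (190,251) and (251,243) and a blue one at (187,217). The lock plate is near (340,187) and the drawer faces the robot.

```bash
cat > h.py <<'E'
from bench import monitor, optics, robot
import numpy as np, cv2
from scipy.spatial.transform import Rotation as Ro
def ray(f,u,v,z):
    R=f["R"];c=-R.T@f["t"]; d=R.T@np.array([(u-f["cx"])/f["fx"],(v-f["cy"])/f["fy"],1]); return c+d*(z-c[2])/d[2]
def proj(f,X):
    p=f["R"]@np.array(X)+f["t"]; return np.array([f["fx"]*p[0]/p[2]+f["cx"],f["fy"]*p[1]/p[2]+f["cy"]])
def crop(f,name,x0,y0,x1,y1,k):
    cv2.imwrite(f"pics/{name}.png",cv2.resize(f["color"][y0:y1,x0:x1,::-1],None,fx=k,fy=k,interpolation=cv2.INTER_CUBIC))
E
python3 - <<'E'
from h import *
f=optics.grab_frame("top"); crop(f,"tc_block",170,190,270,260,8); crop(f,"tc_till",290,105,400,225,5)
s=optics.grab_frame("scene"); crop(s,"sc_block",380,240,500,350,5)
for n,u,v,z in [("block",222,230,.055),("lock",339,187,.108),("red2",251,243,.05),("red1",190,251,.05),("blue",187,217,.05)]: print(n,ray(f,u,v,z))
E
```

```text
block [0.45269865 0.35191526 0.055     ]
lock [0.55699946 0.02739484 0.108     ]
red2 [0.41555998 0.27251956 0.05      ]
red1 [0.39696192 0.44117453 0.05      ]
blue [0.49124509 0.45147142 0.05      ]
```

View pics/tc_block.png

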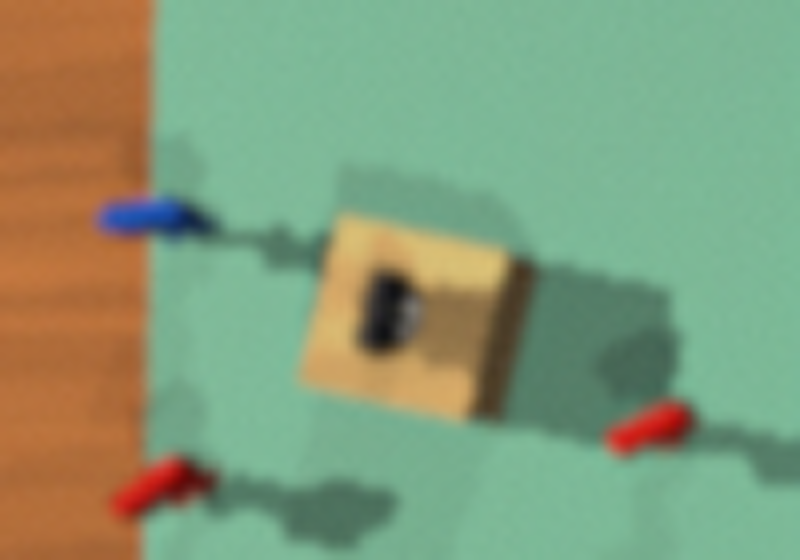

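View pics/tc_till.png

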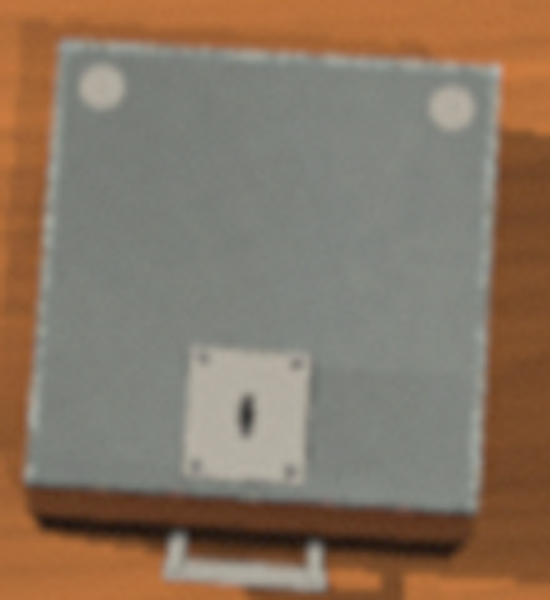

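View pics/sc_block.png

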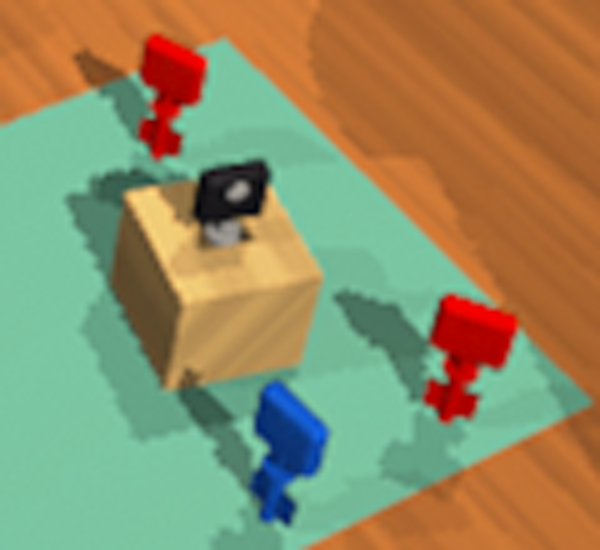

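```bash
python3 - <<'E'
from h import *
f=optics.grab_frame("top")
def q(u,v,x0,y0,k,z): return ray(f,(u+.5)/k-.5+x0,(v+.5)/k-.5+y0,z)
P=[q(u,v,170,190,8,.055) for u,v in [(345,212),(512,252),(470,420),(300,382)]]
P=np.array(P);print(P.round(4),P.mean(0)); 
for a,b in [(3,0),(2,1),(1,0),(2,3)]: d=P[b]-P[a]; print(np.linalg.norm(d),np.arctan2(d[1],d[0]))
T=np.array([q(u,v,290,105,5,.105) for u,v in [(62,42),(500,65),(473,512),(28,485)]]);print(T.round(4),T.mean(0))
for a,b in [(3,0),(2,1),(1,0),(2,3)]: d=T[b]-T[a]; print(np.linalg.norm(d),np.arctan2(d[1],d[0]))
print("hole",q(246,415,290,105,5,.108))
Pl=np.array([q(u,v,290,105,5,.108) for u,v in [(190,346),(311,350),(305,483),(184,476)]]);print(Pl,Pl.mean(0))
print("head",[q(u,v,170,190,8,.123) for u,v in [(393,273),(372,350)]])
st=monitor.get_state();R=Ro.from_rotvec(st['eef_rot']).as_matrix();print(R.round(3))
E
```

```text
[[0.4918 0.3783 0.055 ]
 [0.4767 0.3201 0.055 ]
 [0.4192 0.3341 0.055 ]
 [0.4334 0.393  0.055 ]] [0.45529794 0.35637196 0.055     ]
0.06028070698497472 -0.2476636310118175
0.05924126031785555 -0.2395633822280766
0.060102185538226105 1.3167448339437395
0.060584390577057 1.333985016623181
[[ 0.764   0.1235  0.105 ]
 [ 0.7449 -0.1143  0.105 ]
 [ 0.5013 -0.0908  0.105 ]
 [ 0.5208  0.1446  0.105 ]] [0.6327668  0.01575333 0.105     ]
0.24410929336793546 -0.08671050220471253
0.24476210469533866 -0.09600466289599671
0.23849064418691085 1.4906844013106195
0.2362124630155821 1.48802909600201
hole [0.55539824 0.02796332 0.108     ]
[[ 0.59333493  0.0569719   0.108     ]
 [ 0.58967899 -0.00747597  0.108     ]
 [ 0.51830322 -0.00238195  0.108     ]
 [ 0.52343883  0.06154453  0.108     ]] [0.55618899 0.02716463 0.108     ]
head [array([0.46479136, 0.34355544, 0.123     ]), array([0.43984001, 0.35012411, 0.123     ])]
[[-0.97   0.244 -0.   ]
 [ 0.244  0.97  -0.001]
 [ 0.    -0.001 -1.   ]]
```

```bash
python3 -m crank '[[-4.4,-1.45,0,0,5],[-4.4,-1.45,0,0,5],[-4.4,-1.45,0,0,5],[-4.4,-1.45,0,0,5],[-4.4,-1.45,0.5,0,5],[-4.4,-1.45,1,0,5],[-4.4,-1.45,1,0,5],[-4.4,-1.45,1,0,5],[0,0,0,0,5],[0,0,0,0,5]]'
python3 - <<'E'
from h import *
s=monitor.get_state();print(s['t'],s['tool_pos'],Ro.from_rotvec(s['eef_rot']).as_matrix().round(3),s['ft_force'])
f=optics.grab_frame("wrist"); cv2.imwrite("pics/w1.png",f["color"][:,:,::-1]); print(-f["R"].T@f["t"])
for X in [(.455,.356,.093),(.455,.356,.055)]: print(proj(f,X))
E
```

```text
t: 1.3
tool_pos: [0.4649, 0.3527, 0.1783]
eef_rot: [0.381, 3.117, 0.004]
ft_force: [0.3, 0.1, -0.5]
width: 0.545
1.3 [0.46489011 0.35268944 0.17825175] [[-0.971  0.241  0.002]
 [ 0.241  0.971  0.003]
 [-0.001  0.003 -1.   ]] [ 0.31033955  0.08415732 -0.49902181]
[0.39913628 0.36816315 0.34878223]
[321.05661242 189.94416404]
[320.83289519 182.19819108]
```

View pics/w1.png

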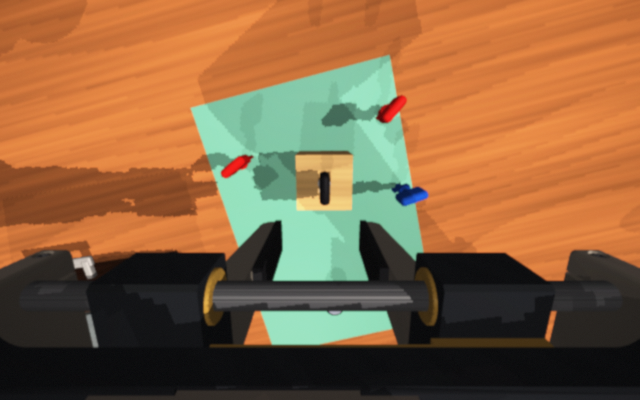

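```bash
python3 - <<'E'
from h import *
f=optics.grab_frame("wrist"); crop(f,"w1c",285,140,365,220,7)
E
```

```text
(no output)
```

View pics/w1c.png

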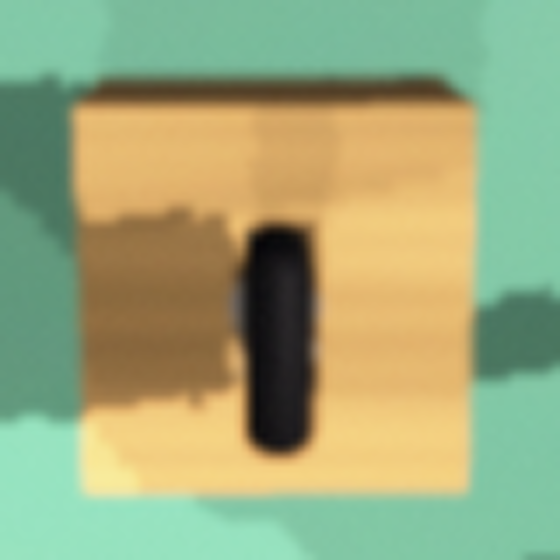

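```bash
python3 - <<'E'
from h import *
f=optics.grab_frame("wrist")
def q(u,v,z): return ray(f,(u+.5)/7-.5+285,(v+.5)/7-.5+140,z)
P=np.array([q(*c,.055) for c in [(73,102),(478,102),(470,494),(82,494)]]); c=P.mean(0); print(P.round(4),c)
for a,b in [(0,3),(1,2),(1,0),(2,3)]: d=P[b]-P[a]; print(np.linalg.norm(d),np.arctan2(d[1],d[0]))
h=q(280,342,.093);e=q(279,232,.093)-q(280,453,.093);print("head",h,np.linalg.norm(e),np.arctan2(e[1],e[0]))
s=monitor.get_state();R=Ro.from_rotvec(s['eef_rot']).as_matrix()
for p in (c,h):
  print((R.T@(np.array([p[0],p[1],.062])-s['tool_pos'])*100).round(2))
E
```

```text
[[0.4189 0.3376 0.055 ]
 [0.4333 0.3963 0.055 ]
 [0.4927 0.3822 0.055 ]
 [0.4781 0.3231 0.055 ]] [0.45577317 0.35980083 0.055     ]
0.061019784619300216 -0.2400746758200973
0.06106493222396085 -0.23339734741523502
0.06045521128968098 -1.8123564374738406
0.060863038775560256 -1.8130659081363003
head [0.45365402 0.36024814 0.093     ] 0.03029388386830657 2.9084907455231592
[ 0.94  0.35 11.67]
[ 1.15  0.34 11.67]
```

```bash
python3 -m crank '[[0.5,0.15,2.5,0,5],[0.5,0.15,2.5,0,5],[0,0,0,0,5]]'
python3 - <<'E'
from h import *
s=monitor.get_state();print(s['tool_pos'],Ro.from_rotvec(s['eef_rot']).as_matrix().round(3))
f=optics.grab_frame("wrist"); crop(f,"w2",220,100,420,300,4)
E
```

```text
t: 1.75
tool_pos: [0.4528, 0.3632, 0.1301]
eef_rot: [0.367, 3.114, 0.009]
ft_force: [-0.2, 1.0, 0.6]
width: 0.543
[0.45281104 0.3631519  0.13007524] [[-0.973  0.232  0.006]
 [ 0.232  0.973  0.005]
 [-0.005  0.007 -1.   ]]
```

View pics/w2.png

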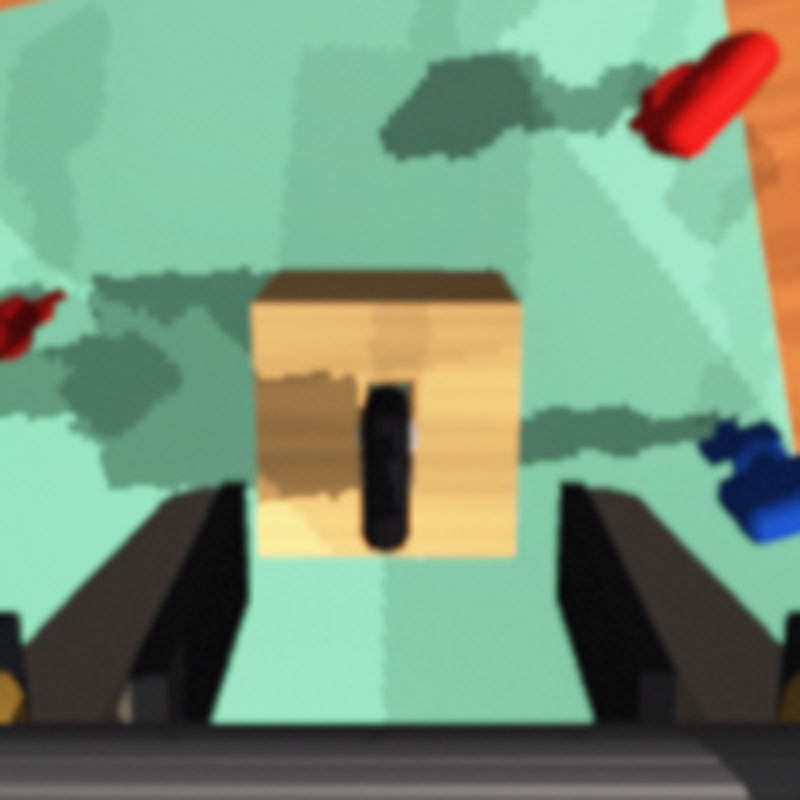

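```bash
python3 - <<'E'
from h import *
f=optics.grab_frame("wrist")
def q(u,v,z): return ray(f,(u+.5)/4-.5+220,(v+.5)/4-.5+100,z)
P=np.array([q(*c,.055) for c in [(250,303),(521,303),(516,555),(258,555)]]); c=P.mean(0); print(c)
h=q(386,468,.093);e=q(387,390,.093)-q(385,548,.093);print("head",h,np.linalg.norm(e),np.arctan2(e[1],e[0])-np.pi)
s=monitor.get_state();R=Ro.from_rotvec(s['eef_rot']).as_matrix();print(s['tool_pos'])
for p in (c,h):
  print((R.T@(np.array([p[0],p[1],.064])-s['tool_pos'])*100).round(2))
E
```

```text
[0.45839472 0.35930659 0.055     ]
head [0.45444065 0.36036356 0.093     ] 0.0327344971066396 -0.25032527974595453
[0.45549623 0.36378633 0.13356785]
[-0.32 -0.44  6.96]
[ 0.09 -0.43  6.95]
```

```bash
python3 -m crank '[[-0.1,-0.4,2.3,0,5],[0,0,2.3,0,4],[0,0,2.3,0,4],[0,0,0,0,4]]'
python3 - <<'E'
from h import *
for i in range(2):
  f=optics.grab_frame("wrist");s=monitor.get_state();print(s['t'],s['tool_pos'],s['ft_force'],s['eef_rot'])
crop(f,"w3",220,100,420,300,4)
E
```

```text
t: 2.25
tool_pos: [0.4615, 0.3643, 0.0721]
eef_rot: [0.36, 3.097, 0.027]
ft_force: [-0.9, -0.1, -0.4]
width: 0.436
2.3 [0.46292845 0.36516352 0.07429486] [ 0.10526402 -0.31762188  0.62402023] [0.35987213 3.09376243 0.03027613]
2.35 [0.46381619 0.36551674 0.075447  ] [0.59741269 0.36525955 0.03272448] [0.35987365 3.09181173 0.03216239]
```

View pics/w3.png

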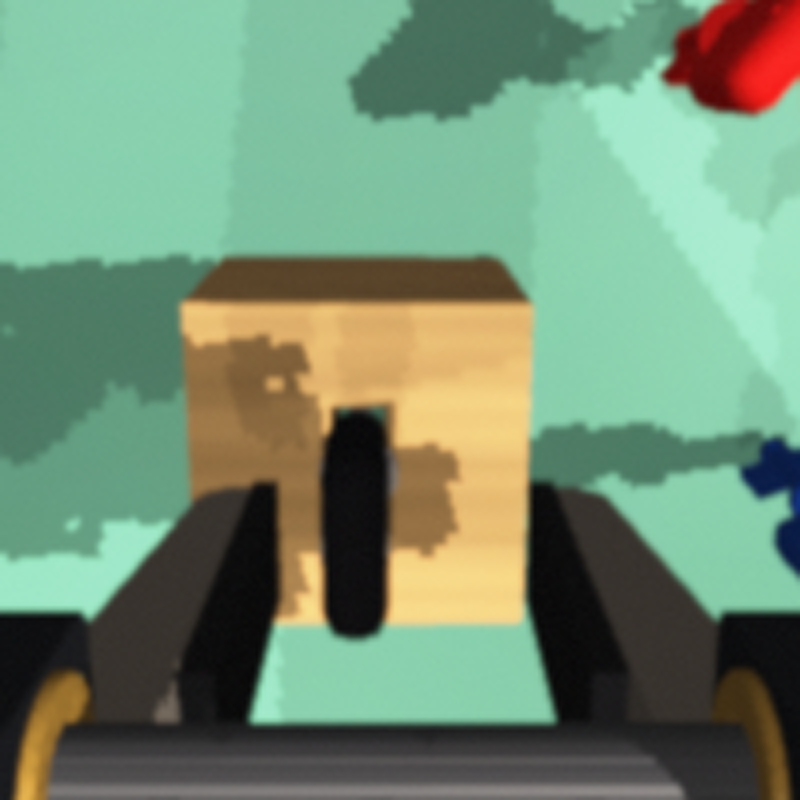

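```bash
cat > st.py <<'E'
from h import *
s=monitor.get_state();R=Ro.from_rotvec(s['eef_rot']).as_matrix()
print('t',s['t'],'pos',(s['tool_pos']*1000).round(1),'toolz',R[:,2].round(4),'yaw_y',np.arctan2(R[1,1],R[0,1])-np.pi/2,'F',s['ft_force'].round(1),'M',s['moment'].round(2),'w',round(s['width']*92,1))
E
python3 st.py; python3 -m crank '[[0,0,0,0,4]]' >/dev/null; python3 st.py;python3 -m crank '[[0,0,0,0,4]]'>/dev/null ; python3 st.py
```

```text
t 2.35 pos [463.8 365.5  75.4] toolz [ 0.0309  0.0172 -0.9994] yaw_y -0.2314366354186781 F [0.6 0.4 0. ] M [-0.02  0.02  0.07] w 39.9
t 2.45 pos [465.  366.2  77.6] toolz [ 0.0337  0.0186 -0.9993] yaw_y -0.23107455144526146 F [ 0.4  0.4 -0.7] M [-0.04  0.03  0.06] w 40.2
t 2.55 pos [466.  366.9  79.5] toolz [ 0.0364  0.0199 -0.9991] yaw_y -0.23094849334696121 F [ 0.1 -0.1 -0.2] M [-0.02  0.01  0.  ] w 39.9
```

```bash
python3 - <<'E'
import subprocess
from h import *
for i in range(4):
    optics.grab_frame("wrist"); subprocess.run(["python3","st.py"])
E
for i in 1 2 3; do python3 -m crank '[[0,0,0,0,4]]' >/dev/null; python3 st.py; done
```

```text
t 2.6 pos [466.3 366.9  79.7] toolz [ 0.0369  0.0202 -0.9991] yaw_y -0.23094777187496462 F [0.4 0.2 0.4] M [0.03 0.04 0.  ] w 40.1
this script no longer has the robot
t 2.7 pos [466.7 367.2  80.6] toolz [ 0.038   0.0207 -0.9991] yaw_y -0.23090130106408902 F [-0.3 -0.1  0.3] M [0.01 0.02 0.03] w 39.8
t 2.8 pos [467.1 367.4  81.3] toolz [ 0.039   0.0213 -0.999 ] yaw_y -0.23085047434455075 F [-0.8  0.7  0.9] M [ 0.02 -0.   -0.05] w 39.8
t 2.9 pos [467.2 367.4  81.5] toolz [ 0.0393  0.0213 -0.999 ] yaw_y -0.2308576654744925 F [-0.1 -0.7  0.3] M [-0.01  0.03 -0.02] w 40.2Exception ignored in: <_io.TextIOWrapper mode='rw' encoding='UTF-8'>
Traceback (most recent call last):
BrokenPipeError: [Errno 32] Broken pipe
```

```bash
python3 -m crank '[[0,0,-2.3,0,4],[0,0,-2.3,0,4]]' >/dev/null; python3 st.py; python3 -m crank '[[0,0,0,0,4],[0,0,0,0,4],[0,0,0,0,4]]' >/dev/null; python3 st.py; python3 -m crank '[[0,0,0,0,4],[0,0,0,0,4],[0,0,0,0,4]]' >/dev/null; python3 st.py
```

```text
t 3.1 pos [462.7 364.9 124.5] toolz [ 0.0319  0.0176 -0.9993] yaw_y -0.23121450872284033 F [ 0.3 -0.8  0.7] M [ 0.02  0.01 -0.02] w 40.0
t 3.4 pos [464.  365.6 126.2] toolz [ 0.0359  0.0196 -0.9992] yaw_y -0.23106333068799612 F [-0.6 -0.  -0. ] M [-0.04  0.03  0.03] w 39.7
t 3.7 pos [462.5 364.8 123. ] toolz [ 0.0315  0.0174 -0.9994] yaw_y -0.2312937825377568 F [-0.3 -0.3 -1. ] M [0.02 0.07 0.07] w 40.0
```

```bash
for i in 1 2 3; do python3 -m crank '[[0,0,0,0,4],[0,0,0,0,4],[0,0,0,0,4]]' >/dev/null; python3 st.py; done
```

```text
t 4.0 pos [462.1 364.6 122.1] toolz [ 0.0301  0.0168 -0.9994] yaw_y -0.2313562527968136 F [0.3 0.  0.8] M [ 0.02 -0.    0.03] w 40.0
t 4.3 pos [462.1 364.6 122.2] toolz [ 0.0304  0.0169 -0.9994] yaw_y -0.23138007320616505 F [-0.2  0.3 -0.3] M [-0.02 -0.04 -0.  ] w 40.0
t 4.6 pos [462.2 364.7 122.4] toolz [ 0.0307  0.0171 -0.9994] yaw_y -0.23133392010772336 F [ 0.7  0.5 -0.6] M [-0.05  0.02  0.03] w 40.2
```

```bash
python3 -m crank '[[0,0,-4,0,4],[0,0,-4,0,4],[0,0,-2,0,4]]' >/dev/null; python3 st.py;  for i in 1 2 ; do python3 -m crank '[[0,0,0,0,4],[0,0,0,0,4],[0,0,0,0,4]]' >/dev/null; python3 st.py; done;  python3 -m crank '[[0,0,0.8,0,4],[0,0,0.8,0,4],[0,0,0.8,0,4],[0,0,0.8,0,4],[0,0,0.8,0,4]]' >/dev/null; python3 st.py;python3 -m crank '[[0,0,0,0,4],[0,0,0,0,4],[0,0,0,0,4]]' >/dev/null; python3 st.py
```

```text
t 4.9 pos [456.3 361.4 220.4] toolz [ 0.0213  0.0123 -0.9997] yaw_y -0.23169505314099492 F [0.3 0.8 0.4] M [ 0.02 -0.03  0.01] w 40.1
t 5.2 pos [457.6 362.1 222.4] toolz [ 0.0259  0.0147 -0.9996] yaw_y -0.23153729816871493 F [-0.6 -0.2 -0.9] M [-0.01  0.03 -0.02] w 39.9
t 5.5 pos [455.8 361.1 218. ] toolz [ 0.0196  0.0115 -0.9997] yaw_y -0.23174479890437327 F [-1.1  0.5  0.2] M [ 0.02 -0.03  0.05] w 40.1
t 6.0 pos [456.3 361.4 173.9] toolz [ 0.0185  0.011  -0.9998] yaw_y -0.23181586150945988 F [ 0.7 -0.8  0.4] M [ 0.04 -0.07  0.05] w 39.8
t 6.3 pos [455.3 361.  171.9] toolz [ 0.0157  0.0096 -0.9998] yaw_y -0.2318082135160291 F [ 1.2  0.3 -0.2] M [-0.03  0.    0.02] w 40.1
```

```bash
python3 -m crank '[[0,0,-4,0,4],[0,0,-4,0,4],[0,0,-2,0,4],[0,0,0,0,4],[0,0,0,0,4],[0,0,0,0,4],[0,0,0,0,4],[0,0,0,0,4],[0,0,0,0,4]]' >/dev/null; python3 st.py;  python3 -m crank '[[0,0,0.8,0,4],[0,0,0.8,0,4],[0,0,0.8,0,4],[0,0,0.8,0,4],[0,0,0.8,0,4],[0,0,0.8,0,4],[0,0,0.8,0,4],[0,0,0.8,0,4],[0,0,0.8,0,4],[0,0,0.8,0,4],[0,0,0,0,4],[0,0,0,0,4],[0,0,0,0,4]]' >/dev/null; python3 st.py
```

```text
t 7.2 pos [452.  359.1 270.7] toolz [ 0.0097  0.0065 -0.9999] yaw_y -0.23195855255309983 F [-0.7  0.4 -1.3] M [ 0.01  0.02 -0.02] w 40.3
t 8.5 pos [451.5 358.9 180.9] toolz [ 0.0057  0.0046 -1.    ] yaw_y -0.23205306942254822 F [-0.6  0.5  0.6] M [ 0.04  0.06 -0.02] w 40.1
```

```bash
python3 -m crank '[[-0.1,0.1,0.8,0.01,4],[-0.1,0.1,0.8,0,4],[-0.1,0,0.8,0,4],[0,0,0.8,0,4],[0,0,0.8,0,4],[0,0,0.8,0,4],[0,0,0.8,0,4],[0,0,0,0,4],[0,0,0,0,4],[0,0,0,0,4],[0,0,0,0,4]]' >/dev/null; python3 st.py
python3 - <<'E'
from h import *
f=optics.grab_frame("wrist")
crop(f,"w4",220,100,420,300,4)
E
```

```text
t 9.6 pos [455.9 360.7 120.3] toolz [ 0.0064  0.005  -1.    ] yaw_y -0.24297712941748828 F [0.  0.  0.3] M [ 0.    0.05 -0.03] w 39.9
```

View pics/w4.png

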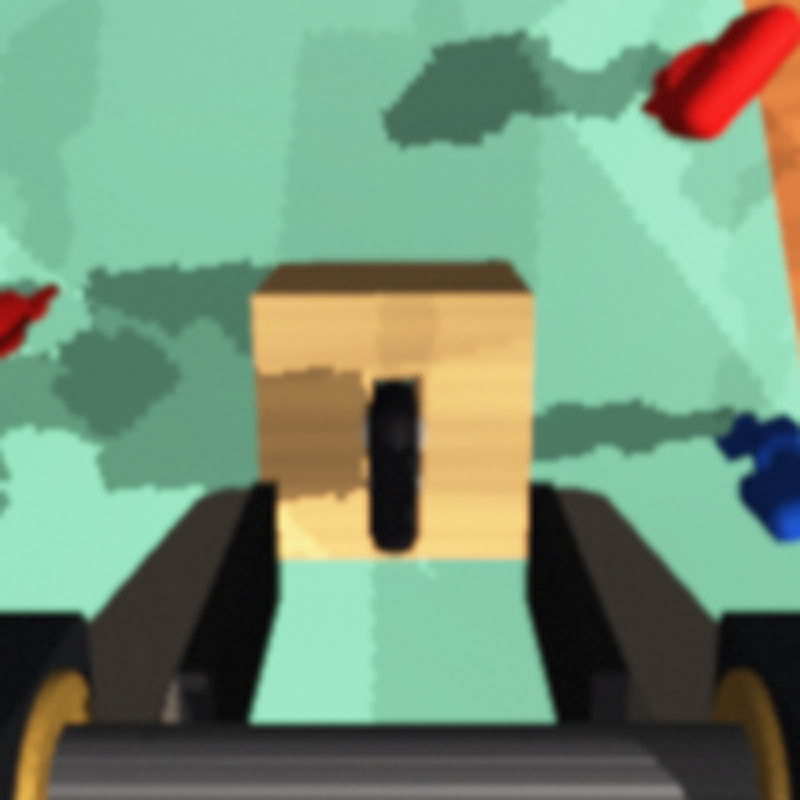

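The head centre is at crop x≈394 and the finger midline at 402, so it needs about −1.3 mm in y.

```bash
python3 -m crank '[[0,-0.13,0.8,0,4],[0,0,0.8,0,4],[0,0,0.8,0,4],[0,0,0.8,0,4],[0,0,0.8,0,4],[0,0,0.7,0,3],[0,0,0.6,0,3],[0,0,0,0,3],[0,0,0,0,3],[0,0,0,0,3]]' >/dev/null; python3 st.py
python3 - <<'E'
from h import *
f=optics.grab_frame("wrist")
crop(f,"w5",220,100,420,300,4)
E
```

```text
t 10.65 pos [455.7 359.5  62.1] toolz [ 0.0058  0.0046 -1.    ] yaw_y -0.24300940242780023 F [-0.5  0.2  0.4] M [-0.03 -0.03 -0.  ] w 29.9
```

View pics/w5.png

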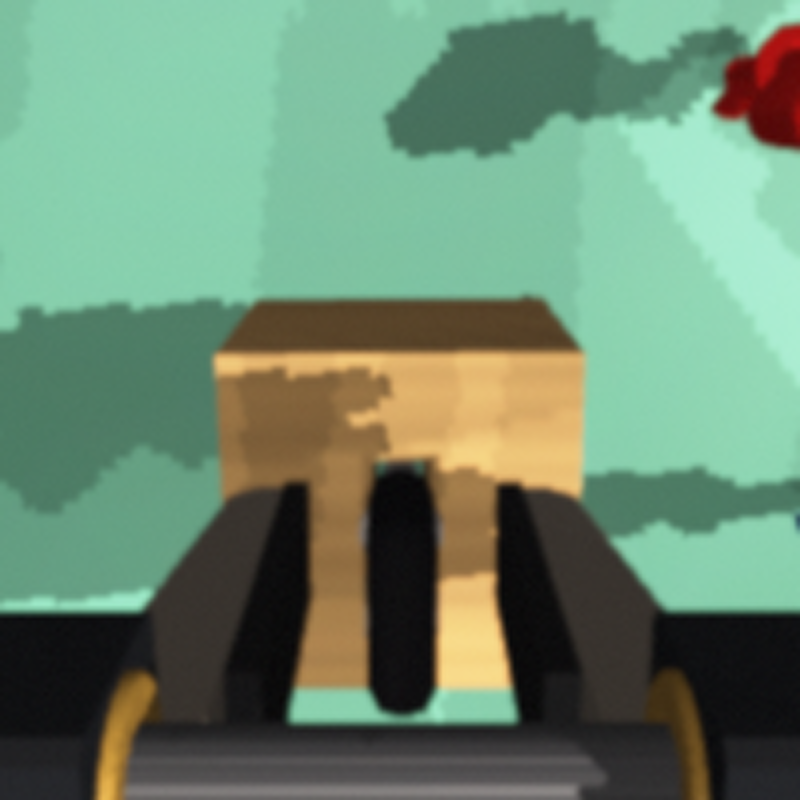

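Centred (head at crop x≈402, fingers at 308 and 498). Next I close the fingers.

```bash
python3 -m crank '[[0,0,0,0,1.5],[0,0,0,0,0.5],[0,0,0,0,0.5],[0,0,0,0,0.5],[0,0,0,0,0.5],[0,0,0,0,0.5]]' >/dev/null; python3 st.py;python3 -m crank '[[0,0,0,0,0.5],[0,0,0,0,0.5]]' >/dev/null; python3 st.py
```

```text
t 11.3 pos [456.4 359.9  63.3] toolz [ 0.0079  0.0057 -1.    ] yaw_y -0.2429550350637939 F [-0.7 -0.   0.1] M [-0.01  0.01  0.01] w 9.8
t 11.5 pos [456.4 359.9  63.2] toolz [ 0.0077  0.0056 -1.    ] yaw_y -0.24294143275681268 F [-0.3  1.  -0.8] M [ 0.03 -0.    0.01] w 10.0
```

```bash
python3 -m crank '[[0,0,-0.5,0,0.5],[0,0,-0.8,0,0.5],[0,0,-0.8,0,0.5],[0,0,-0.8,0,0.5]]' >/dev/null; python3 st.py; python3 -m crank '[[0,0,-1.5,0,0.5],[0,0,-1.5,0,0.5],[0,0,-1.5,0,0.5],[0,0,-1.5,0,0.5],[0,0,-1.5,0,0.5],[0,0,-1.5,0,0.5],[0,0,-1.5,0,0.5],[0,0,0,0,0.5],[0,0,0,0,0.5],[0,0,0,0,0.5],[0,0,0,0,0.5],[0,0,0,0,0.5]]' >/dev/null; python3 st.py
python3 - <<'E'
from h import *
f=optics.grab_frame("wrist")
cv2.imwrite("pics/w6.png",f["color"][:,:,::-1])
s=optics.grab_frame("scene"); c=proj(s,monitor.get_state()['tool_pos']).astype(int);print(c); crop(s,"s6",c[0]-60,c[1]-60,c[0]+60,c[1]+50,5)
E
```

```text
t 11.9 pos [455.4 359.3  93.5] toolz [ 0.0059  0.0046 -1.    ] yaw_y -0.24291115053992218 F [-0.7 -0.4  0.3] M [ 0.04  0.02 -0.02] w 10.0
t 13.1 pos [455.9 359.5 213.6] toolz [ 0.0145  0.0089 -0.9999] yaw_y -0.2427049667619885 F [-0.6 -0.6 -1. ] M [-0.02  0.    0.03] w 9.8
[437 226]
```

View pics/w6.png

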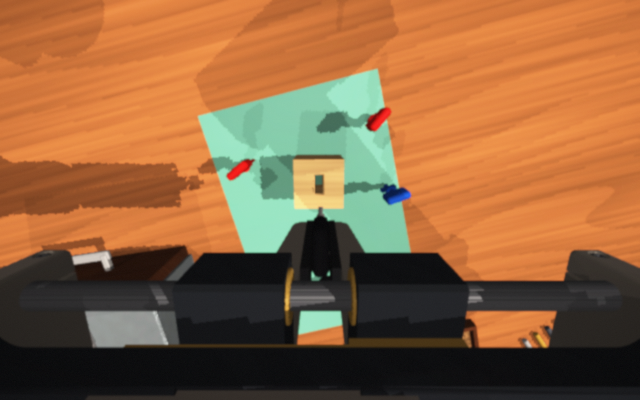

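View pics/s6.png

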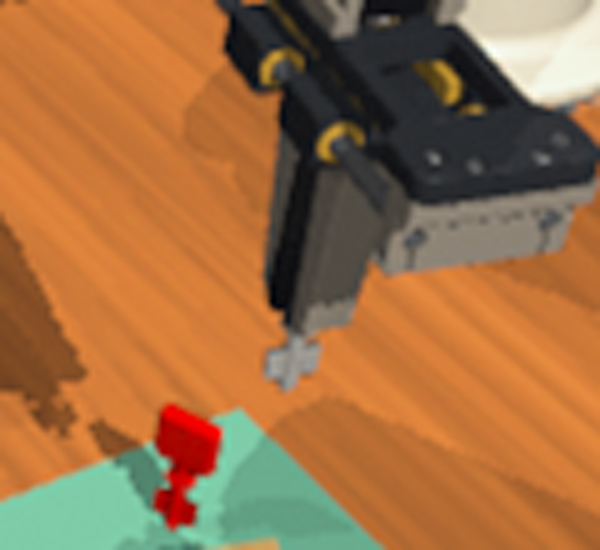

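```bash
python3 - <<'E'
from h import *
f=optics.grab_frame("wrist");crop(f,"w6c",280,145,360,245,6)
top=optics.grab_frame("top");crop(top,"t6",200,210,250,250,12);s=monitor.get_state();print(s['tool_pos'],proj(f,s['tool_pos']))
E
```

```text
[0.45610367 0.35960473 0.2138673 ] [320.81165459 234.48696295]
```

View pics/w6c.png

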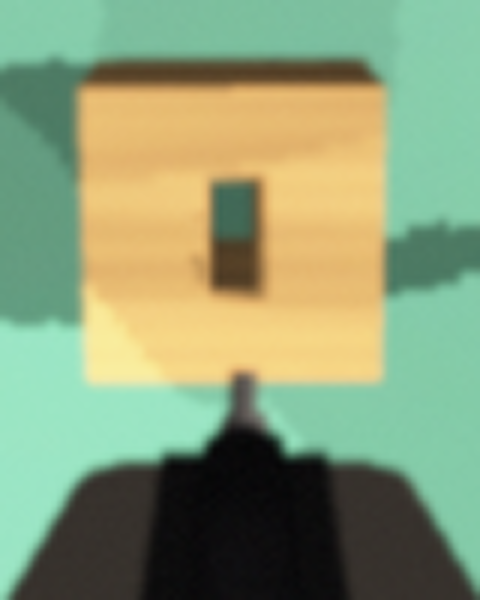

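```bash
python3 - <<'E'
from h import *
f=optics.grab_frame("wrist");s=monitor.get_state();R=Ro.from_rotvec(s['eef_rot']).as_matrix()
def q(u,v,z): return ray(f,(u+.5)/6-.5+280,(v+.5)/6-.5+145,z)
a=q(236,237,.055);print("slot",a, np.linalg.norm(q(236,178,.055)-q(236,296,.055)),"px/mm",1/np.linalg.norm(q(236,237,.055)-q(237,237,.055))/1000)
b=np.mean([q(*c,.055) for c in [(78,86),(386,86),(383,382),(86,382)]],0);print("block",b)
z=s['tool_pos'][2]-.0382
k=q(244,377,z);print("tip",k,"rel tcp in tool",R.T@(k-s['tool_pos']), 'expected axis pt',s['tool_pos']+R@[0,0,.0382])
print("slot rel tip",a-k)
print(f["z_map"][205:214,318:324])
E
```

```text
slot [0.4568372  0.35971356 0.055     ] 0.024144692074605102 px/mm 4.992152645874236
block [0.45679014 0.35920121 0.055     ]
tip [0.44977511 0.36147305 0.17585449] rel tcp in tool [ 0.00715229 -0.00026422  0.03811272] expected axis pt [0.45678182 0.36001063 0.17586063]
slot rel tip [ 0.00706209 -0.00175949 -0.12085449]
[[0.3416949  0.34073728 0.3412658  0.3418565  0.3412564  0.3416815 ]
 [0.342061   0.3415536  0.34234548 0.3422116  0.34179637 0.34245086]
 [0.34363514 0.20905915 0.20762505 0.20933738 0.20799935 0.34171945]
 [0.3422821  0.20606779 0.20670888 0.20571703 0.20535083 0.34280828]
 [0.40135306 0.20264459 0.20405431 0.20269653 0.20331849 0.3997226 ]
 [0.40049484 0.20121212 0.201389   0.20129749 0.20047192 0.40066677]
 [0.39998507 0.19817342 0.19823262 0.19912906 0.19777447 0.40033835]
 [0.40098774 0.19670396 0.19694848 0.19799866 0.1983872  0.40088946]
 [0.40083593 0.1983958  0.19830613 0.1978089  0.19812366 0.40134946]]
```

```bash
python3 - <<'E'
from h import *
f=optics.grab_frame("wrist");s=monitor.get_state();R=Ro.from_rotvec(s['eef_rot']).as_matrix()
for u,v in [(320.5,206.5),(320.5,209),(320.5,211),(320.5,214),(320.5,218)]:
  d=np.median(f["z_map"][int(v+.5),319:323]); X=f["R"].T@(np.array([(u-f["cx"])/f["fx"]*d,(v-f["cy"])/f["fy"]*d,d])-f["t"])
  print(v,d,X.round(4),"tool",(R.T@(X-s['tool_pos'])*1000).round(1))
print(R.T@(f["R"].T@[0,0,1]), R.T@(-f["R"].T@f["t"]-s['tool_pos']))
# pred of bit corner pts for x0=0
for x0 in (-.002,0,.002):
  print(x0,[proj(f,s['tool_pos']+R@np.array([x0+x,0,.0382-z])).round(1) for x,z in [(-.008,.005),(-.01,.007),(-.01,.019)]])
E
```

```text
206.5 0.20855719 [0.4469 0.3623 0.1839] tool [10.1 -0.1 30.2]
209 0.20369662 [0.4472 0.3622 0.189 ] tool [ 9.7 -0.1 25.1]
211 0.19794303 [0.4469 0.3622 0.1949] tool [ 9.9 -0.1 19.2]
214 0.19719669 [0.4486 0.3617 0.1961] tool [ 8.1 -0.1 18. ]
218 0.16756645 [0.4418 0.363  0.2249] tool [ 14.7  -0.1 -10.9]
[-2.41540660e-01  2.98927958e-04  9.70390653e-01] [ 0.06738113 -0.00033361 -0.17048876]
-0.002 [array([320.6, 230.4]), array([320.6, 233.8]), array([320.6, 239.9])]
0 [array([320.6, 228. ]), array([320.6, 231.4]), array([320.6, 237.3])]
0.002 [array([320.6, 225.5]), array([320.6, 228.9]), array([320.6, 234.7])]
```

```bash
python3 -m crank '[[-1,-1.5,0,-0.015,0.5],[-2,-3,0,-0.015,0.5],[-2,-3,0,-0.015,0.5],[-2,-3,0,-0.015,0.5],[-2,-3,0,-0.015,0.5],[-2,-3,0,-0.015,0.5],[-2,-3,0,-0.015,0.5],[-2,-3,0,-0.015,0.5],[-2,-3,0,-0.015,0.5],[-2,-3,0,-0.015,0.5],[-1,-1.5,0,-0.005,0.5],[0,0,0,0,0.5],[0,0,0,0,0.5],[0,0,0,0,0.5],[0,0,0,0,0.5]]' >/dev/null; python3 st.py
python3 - <<'E'
from h import *
f=optics.grab_frame("wrist")
cv2.imwrite("pics/w7.png",f["color"][:,:,::-1]);print(proj(f,(.557,.031,.108)),monitor.get_state()['qpos'])
E
```

```text
t 14.9 pos [609.1  21.6 213.2] toolz [ 0.0168  0.0114 -0.9998] yaw_y -0.0770497377680801 F [-0.3 -0.1 -0.6] M [-0.   -0.02  0.  ] w 10.0
[324.6152501 141.3482237] [-0.17006148  0.23345383  1.51354951  0.01441668  1.37993701 -1.66654368]
```

View pics/w7.png

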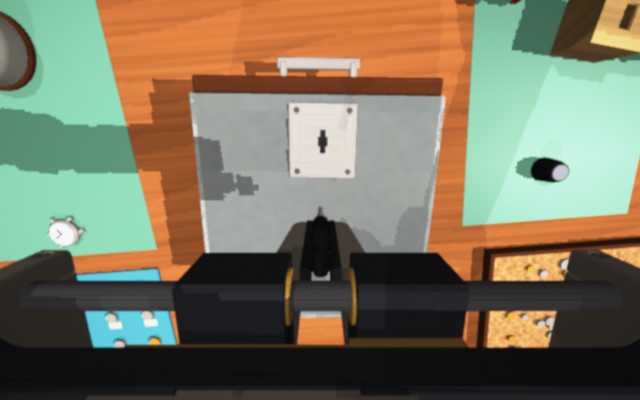

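```bash
python3 - <<'E'
from h import *
f=optics.grab_frame("wrist");crop(f,"w7c",280,95,365,185,6)
E
```

```text
(no output)
```

View pics/w7c.png

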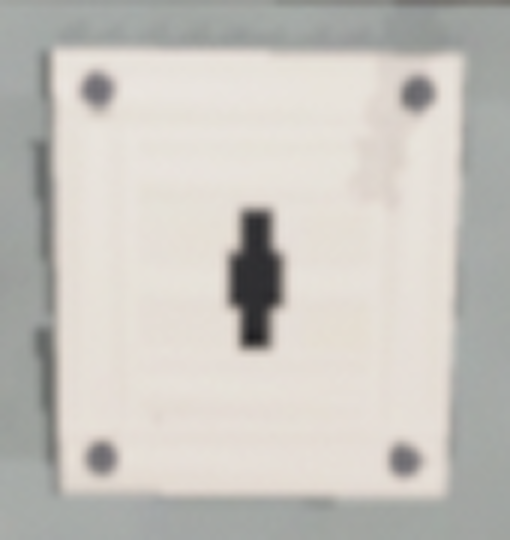

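```bash
python3 - <<'E'
from h import *
f=optics.grab_frame("wrist");s=monitor.get_state();R=Ro.from_rotvec(s['eef_rot']).as_matrix()
def q(u,v,z=.108): return ray(f,(u+.5)/6-.5+280,(v+.5)/6-.5+95,z)
h=q(256,279);print("hole",h,np.linalg.norm(q(256,207)-q(256,350)))
C=[q(*c) for c in [(53,45),(463,53),(447,496),(62,491)]];S=[q(*c) for c in [(97,90),(417,93),(404,461),(101,458)]]
for P in(C,S):
  print(np.mean(P,0))
  for a,b in [(0,3),(1,2)]: d=P[b]-P[a];print(np.linalg.norm(d),np.arctan2(d[1],d[0]))
  for a,b in [(0,1),(3,2)]: d=P[b]-P[a];print(np.linalg.norm(d),np.arctan2(d[1],d[0])-np.pi/2)
z=f["z_map"];
tgt=np.array([h[0],h[1],.108+.025+.0382])
print((R.T@(tgt-s['tool_pos'])*100).round(2), s['tool_pos']+R@[0,0,.0382])
E
```

```text
hole [0.5566736  0.02866426 0.108     ] 0.02263400607324946
[0.55663319 0.02876263 0.108     ]
0.07033574319522684 -0.0852640921450273
0.07021052617443442 -0.08160784841540884
0.06386531919054969 -0.0948977725141491
0.0641209307648404 -0.09289914974720559
[0.55691312 0.02846974 0.108     ]
0.05813898156326321 -0.08839265628973995
0.058330121760455114 -0.08762758849727079
0.05014892230962566 -0.08563240398217453
0.050193385426252596 -0.08944258811894912
[5.37 0.28 4.12] [0.60989875 0.0217264  0.17505083]
```

```bash
python3 -m crank '[[1,0,-4,0,0.5],[1,0.1,-4,0,0.5],[1,0,-2,0.01,0.5],[1,0.1,0,0,0.5],[1,0,0,0,0.5],[0.4,0,0,0,0.5],[0,0,0,0,0.5],[0,0,0,0,0.5],[0,0,0,0,0.5],[0,0,0,0,0.5],[0,0,0,0,0.5]]' >/dev/null; python3 st.py;  python3 -m crank '[[0,0,0.8,0,0.5],[0,0,0.8,0,0.5],[0,0,0.8,0,0.5],[0,0,0.8,0,0.5],[0,0,0.8,0,0.5],[0,0,0.8,0,0.5],[0,0,0.8,0,0.5],[0,0,0.8,0,0.5],[0,0,0.8,0,0.5],[0,0,0.8,0,0.5],[0,0,0,0,0.5],[0,0,0,0,0.5],[0,0,0,0,0.5],[0,0,0,0,0.5]]' >/dev/null; python3 st.py
```

```text
t 16.15 pos [548.   29.7 307.6] toolz [ 0.0046  0.0137 -0.9999] yaw_y -0.08373110085633817 F [-0.3  0.  -1.4] M [ 0.01 -0.06 -0.04] w 9.6
t 17.55 pos [548.1  30.8 219.3] toolz [ 0.0029  0.014  -0.9999] yaw_y -0.08389538313659606 F [ 0.7 -0.  -0.2] M [ 0.04 -0.01  0.  ] w 9.1
```

```bash
python3 -m crank '[[-0.4,-0.1,0.8,0.004,0.5],[-0.4,-0.1,0.8,0,0.5],[0,0,0.8,0,0.5],[0,0,0.8,0,0.5],[0,0,0.8,0,0.5],[0,0,0.8,0,0.5],[0,0,0.5,0,0.5],[0,0,0,0,0.5],[0,0,0,0,0.5],[0,0,0,0,0.5],[0,0,0,0,0.5],[0,0,0,0,0.5]]' >/dev/null; python3 st.py
python3 - <<'E'
from h import *
s=optics.grab_frame("scene"); st=monitor.get_state(); R=Ro.from_rotvec(st['eef_rot']).as_matrix(); print("tip",st['tool_pos']+R@[0,0,.0382])
c=proj(s,st['tool_pos']).astype(int);print(c); crop(s,"s8",c[0]-50,c[1]-50,c[0]+50,c[1]+50,6)
f=optics.grab_frame("wrist");cv2.imwrite("pics/w8.png",f["color"][:,:,::-1])
E
```

```text
t 18.75 pos [557.2  28.6 162. ] toolz [ 0.0038  0.0138 -0.9999] yaw_y -0.08823540893816717 F [ 0.6 -0.6 -0.1] M [ 0.04 -0.05  0.01] w 9.5
tip [0.55736563 0.02913183 0.12386665]
[306 172]
```

View pics/s8.png

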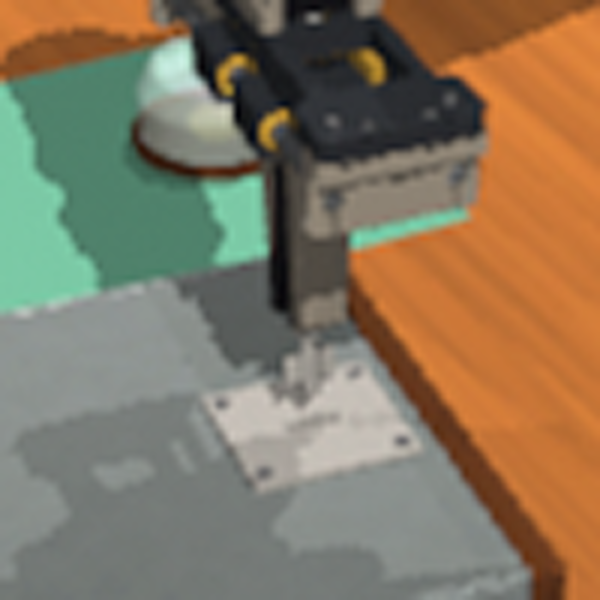

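View pics/w8.png

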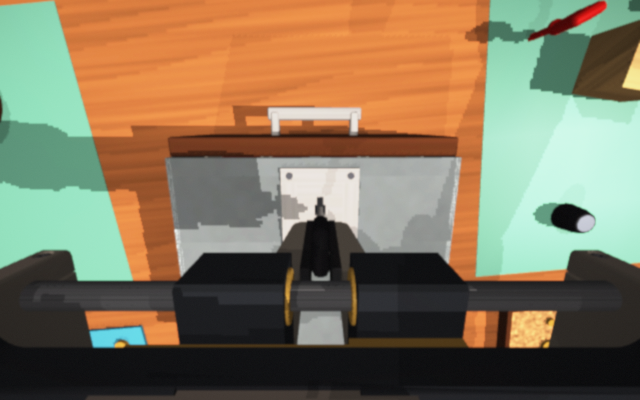

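```bash
cat >> st.py <<'E'
tip=s['tool_pos']+R@[0,0,.0382]; print('tip',(tip*1000).round(1),'hole err mm (tool x,y)',((R.T@(np.array([.5567,.0287,tip[2]])-tip))*1000).round(1)[:2])
E
python3 -m crank '[[0.06,-0.04,0.4,0,0.5],[0,0,0.4,0,0.5],[0,0,0.3,0,0.5],[0,0,0,0,0.5],[0,0,0,0,0.5],[0,0,0,0,0.5]]' >/dev/null; python3 st.py; python3 -m crank '[[0,0,0.3,0,0.5],[0,0,0.2,0,0.5]]'>/dev/null; python3 st.py
```

```text
t 19.45 pos [556.3  28.4 149.7] toolz [ 0.0032  0.0139 -0.9999] yaw_y -0.08827131071041561 F [-0.4 -0.7 -1.2] M [-0.01  0.02 -0.05] w 9.9
tip [556.4  29.  111.5] hole err mm (tool x,y) [-0.3 -0.3]
t 19.65 pos [556.7  28.4 144.9] toolz [ 0.0042  0.0137 -0.9999] yaw_y -0.08823662245493957 F [ 0.1 -0.5 -0.2] M [-0.    0.01  0.02] w 9.9
tip [556.8  29.  106.7] hole err mm (tool x,y) [ 0.1 -0.3]
```

```bash
python3 -m crank '[[0,-0.02,0.2,0,0.5],[0,0,0.2,0,0.5]]' >/dev/null; python3 st.py; python3 -m crank '[[0,0,0.2,0,0.5],[0,0,0.2,0,0.5]]'>/dev/null; python3 st.py
```

```text
t 19.85 pos [556.7  28.3 140.5] toolz [ 0.0042  0.0137 -0.9999] yaw_y -0.08825365473175406 F [0.6 0.2 0.1] M [-0.    0.03  0.01] w 10.0
tip [556.8  28.8 102.3] hole err mm (tool x,y) [ 0.1 -0.1]
t 20.05 pos [556.7  28.4 136.1] toolz [ 0.0042  0.0137 -0.9999] yaw_y -0.0882663548933722 F [ 0.1  0.4 -0.7] M [-0.03 -0.04  0.  ] w 10.0
tip [556.8  28.9  97.9] hole err mm (tool x,y) [ 0.1 -0.2]
```

```bash
python3 -m crank '[[0,-0.01,0.2,0,0.5],[0,-0.01,0.2,0,0.5],[0,0,0.2,0,0.5]]' >/dev/null; python3 st.py; python3 -m crank '[[0,-0.01,0.2,0,0.5],[0,-0.01,0.2,0,0.5],[0,0,0.2,0,0.5]]'>/dev/null; python3 st.py
```

```text
t 20.35 pos [556.7  28.2 129.5] toolz [ 0.0041  0.0137 -0.9999] yaw_y -0.0882766322719375 F [-0.4 -0.3  0. ] M [ 0.01 -0.02  0.02] w 9.9
tip [556.8  28.8  91.3] hole err mm (tool x,y) [ 0.1 -0.1]
t 20.65 pos [556.7  28.1 122.9] toolz [ 0.0041  0.0138 -0.9999] yaw_y -0.08837095799219408 F [-0.2  0.5 -0.5] M [-0.02  0.01  0.  ] w 9.9
tip [556.8  28.6  84.7] hole err mm (tool x,y) [0.1 0.1]
```

```bash
python3 -m crank '[[0,0,0.2,0,0.5],[0,0,0.15,0,0.5],[0,0,0.05,0,0.5]]' >/dev/null; python3 st.py; python3 -m crank '[[0,0,0.08,0,0.5]]'>/dev/null; python3 st.py; python3 -m crank '[[0,0,0.08,0,0.5]]'>/dev/null; python3 st.py
```

```text
t 20.95 pos [556.5  28.2 118.3] toolz [ 0.0036  0.0138 -0.9999] yaw_y -0.08825019994529382 F [-0.4  0.5 -0.8] M [ 0.01  0.02 -0.04] w 9.9
tip [556.7  28.7  80.1] hole err mm (tool x,y) [-0. -0.]
t 21.05 pos [556.6  28.2 117.5] toolz [ 0.0037  0.0138 -0.9999] yaw_y -0.08832145037180816 F [0.4 1.7 0.1] M [0.   0.03 0.03] w 9.9
tip [556.7  28.7  79.3] hole err mm (tool x,y) [ 0. -0.]
t 21.15 pos [556.6  28.2 116.6] toolz [ 0.0038  0.0138 -0.9999] yaw_y -0.08831503686157616 F [ 0.5  0.1 -0.6] M [-0.06  0.02 -0.01] w 9.8
tip [556.8  28.7  78.4] hole err mm (tool x,y) [ 0. -0.]
```

```bash
for i in 1 2 3; do python3 -m crank '[[0,0,0.06,0,0.5]]'>/dev/null; python3 st.py; done
```

```text
t 21.25 pos [556.7  28.2 116.1] toolz [ 0.004   0.0138 -0.9999] yaw_y -0.08829495163637135 F [-1.1  0.8  2.7] M [0.03 0.17 0.06] w 10.0
tip [556.8  28.8  77.9] hole err mm (tool x,y) [ 0.1 -0.1]
t 21.35 pos [556.7  28.2 116. ] toolz [ 0.0039  0.0137 -0.9999] yaw_y -0.08823500846636878 F [-2.1 -0.5  5.7] M [0.06 0.54 0.03] w 9.7
tip [556.9  28.7  77.8] hole err mm (tool x,y) [ 0.2 -0. ]
t 21.45 pos [556.8  28.2 116. ] toolz [ 0.0039  0.0136 -0.9999] yaw_y -0.0881382956971617 F [-2.8  0.5  5. ] M [ 0.02  0.58 -0.03] w 10.2
tip [556.9  28.7  77.8] hole err mm (tool x,y) [ 0.2 -0.1]
```

```bash
python3 -m crank '[[0,0,0,0.04,0.5],[0,0,0,0.05,0.5],[0,0,0,0.05,0.5]]'>/dev/null; python3 st.py;  python3 -m crank '[[0,0,0,0.06,0.5],[0,0,0,0.06,0.5]]'>/dev/null; python3 st.py
```

```text
t 21.75 pos [557.3  28.4 116.2] toolz [ 0.0055  0.014  -0.9999] yaw_y -0.23279903247729683 F [-1.5 -0.4  1.5] M [0.13 0.22 0.03] w 9.7
tip [557.5  29.   78. ] hole err mm (tool x,y) [ 0.7 -0.5]
t 21.95 pos [557.3  28.4 116.2] toolz [ 0.0056  0.0137 -0.9999] yaw_y -0.3570438235913138 F [-1.2  0.2  2.2] M [-0.03  0.23  0.1 ] w 9.9
tip [557.5  28.9  78. ] hole err mm (tool x,y) [ 0.7 -0.5]
```

```bash
python3 -m crank '[[0.02,-0.02,0,0.08,0.5],[0.02,-0.02,0,0.08,0.5],[0,0,0,0.08,0.5]]'>/dev/null; python3 st.py;  python3 -m crank '[[0,0,0.02,0.08,0.5],[0,0,0,0.08,0.5],[0,0,0,0.08,0.5]]'>/dev/null; python3 st.py
```

```text
t 22.25 pos [557.2  28.2 116.2] toolz [ 0.0069  0.0134 -0.9999] yaw_y -0.6059377942331737 F [-2.4 -0.1  1.1] M [-0.12  0.24  0.1 ] w 9.7
tip [557.4  28.7  78. ] hole err mm (tool x,y) [ 0.6 -0.5]
t 22.55 pos [557.1  28.2 116.2] toolz [ 0.0068  0.013  -0.9999] yaw_y -0.8549626340562526 F [0.3 0.1 1.2] M [-0.05  0.22  0.2 ] w 9.8
tip [557.4  28.7  78. ] hole err mm (tool x,y) [ 0.5 -0.5]
```

```bash
python3 -m crank '[[0,0,0,0.08,0.5],[0,0,0,0.08,0.5],[0,0,0,0.08,0.5]]'>/dev/null; python3 st.py;  python3 -m crank '[[0,0,0.02,0.08,0.5],[0,0,0,0.08,0.5],[0,0,0,0.04,0.5]]'>/dev/null; python3 st.py
```

```text
t 22.85 pos [557.   28.1 116.2] toolz [ 0.0066  0.0122 -0.9999] yaw_y -1.1033489602579412 F [-1.1 -0.9  2.1] M [-0.06  0.28  0.22] w 9.7
tip [557.3  28.5  78. ] hole err mm (tool x,y) [ 0.4 -0.4]
t 23.15 pos [556.8  28.  116.2] toolz [ 0.0062  0.0114 -0.9999] yaw_y -1.3114166824971365 F [-1.9  0.3  0.9] M [-0.07  0.28  0.12] w 9.6
tip [557.1  28.4  78. ] hole err mm (tool x,y) [ 0.4 -0.3]
```

```bash
for i in 1 2 3; do python3 -m crank '[[0,0,0,0.05,0.5]]'>/dev/null; python3 st.py; done
```

```text
t 23.25 pos [556.8  28.  116.2] toolz [ 0.0062  0.0113 -0.9999] yaw_y -1.3629537298196035 F [ 0.1 -0.1  1.1] M [-0.09  0.28  0.17] w 9.8
tip [557.   28.4  78. ] hole err mm (tool x,y) [ 0.4 -0.3]
t 23.35 pos [556.8  28.  116.2] toolz [ 0.0061  0.0111 -0.9999] yaw_y -1.4145981070753513 F [-1.2  0.1  1.9] M [-0.13  0.28  0.18] w 9.7
tip [557.   28.4  78. ] hole err mm (tool x,y) [ 0.4 -0.2]
t 23.45 pos [556.7  28.  116.2] toolz [ 0.0061  0.011  -0.9999] yaw_y -1.4663632226665941 F [-1.1 -0.1  1.6] M [-0.14  0.28  0.15] w 10.0
tip [556.9  28.4  78. ] hole err mm (tool x,y) [ 0.3 -0.2]
```

```bash
for i in 1 2 3; do python3 -m crank '[[0,0,0,0.05,0.5]]'>/dev/null; python3 st.py|head -1; done
python3 - <<'E'
from h import *
f=optics.grab_frame("top"); crop(f,"t9",280,100,400,240,4)
E
```

```text
t 23.55 pos [556.7  28.  116.2] toolz [ 0.006   0.0108 -0.9999] yaw_y -1.51803735201238 F [-1.6  0.1  2. ] M [-0.05  0.29  0.23] w 10.1
t 23.65 pos [556.6  27.9 116.2] toolz [ 0.0059  0.0106 -0.9999] yaw_y -1.5697719716303142 F [-0.8 -0.4  1.7] M [-0.07  0.3   0.12] w 9.7
t 23.75 pos [556.6  28.  116.2] toolz [ 0.0059  0.0105 -0.9999] yaw_y -1.6214739375744858 F [-1.7 -0.   1.9] M [-0.1   0.35  0.15] w 9.5
```

View pics/t9.png

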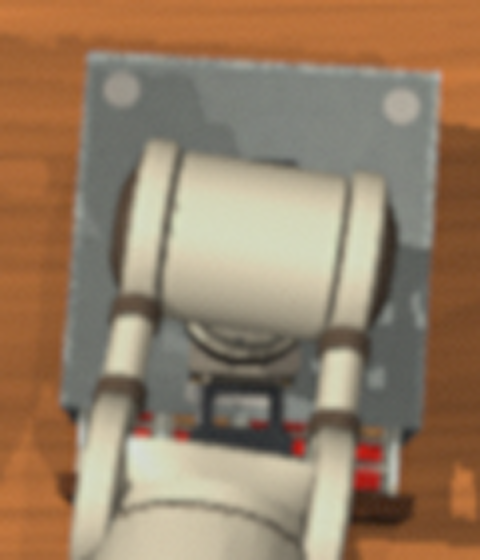

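```bash
for i in 1 2 3; do python3 -m crank '[[0,0,0,0.03,0.5]]'>/dev/null; python3 st.py|head -1; done
```

```text
t 23.9 pos [556.6  28.  116.2] toolz [ 0.0058  0.0103 -0.9999] yaw_y -1.6528724296722324 F [-0.9 -0.2  0.9] M [-0.09  0.25  0.25] w 9.7
t 24.0 pos [556.6  27.9 116.2] toolz [ 0.006   0.0101 -0.9999] yaw_y -1.6828834340094605 F [-0.4 -0.3  1.9] M [-0.04  0.26  0.39] w 9.9
t 24.1 pos [556.6  28.  116.2] toolz [ 0.0059  0.01   -0.9999] yaw_y -1.7128008086235171 F [-1.7  0.3  0.8] M [-0.1   0.27  0.58] w 9.6
```

```bash
python3 -m crank '[[0,0,0,-0.05,0.5],[0,0,0,-0.05,0.5]]'>/dev/null; python3 st.py|head -1;  python3 -m crank '[[0,0,0,-0.08,0.5],[0,0,0,-0.08,0.5],[0,0,0,-0.08,0.5],[0,0,0,-0.08,0.5],[0,0,0,-0.08,0.5]]'>/dev/null; python3 st.py; python3 -m crank '[[0,0,0,-0.08,0.5],[0,0,0,-0.08,0.5],[0,0,0,-0.08,0.5],[0,0,0,-0.08,0.5],[0,0,0,-0.08,0.5]]'>/dev/null; python3 st.py
```

```text
t 24.3 pos [556.5  28.  116.2] toolz [ 0.0057  0.0096 -0.9999] yaw_y -1.6093160703767102 F [-1.1  0.2  1.4] M [-0.12  0.3   0.08] w 10.1
t 24.8 pos [556.6  28.  116.2] toolz [ 0.0062  0.01   -0.9999] yaw_y -1.1938163936424573 F [-0.8  0.3  1.3] M [-0.04  0.2  -0.09] w 9.8
tip [556.9  28.4  78. ] hole err mm (tool x,y) [ 0.4 -0. ]
t 25.3 pos [556.9  28.1 116.2] toolz [ 0.0071  0.011  -0.9999] yaw_y -0.7786756611383243 F [-0.9  0.5  1. ] M [ 0.03  0.17 -0.08] w 10.0
tip [557.2  28.5  78. ] hole err mm (tool x,y) [ 0.5 -0.2]
```

```bash
python3 -m crank '[[0,0,0,-0.08,0.5],[0,0,0,-0.08,0.5],[0,0,0,-0.08,0.5],[0,0,0,-0.08,0.5],[0,0,0,-0.08,0.5]]'>/dev/null; python3 st.py; python3 -m crank '[[0,0,0,-0.08,0.5],[0,0,0,-0.08,0.5],[0,0,0,-0.08,0.5]]'>/dev/null; python3 st.py; for i in 1 2 3; do python3 -m crank '[[0,0,0,-0.03,0.5]]'>/dev/null; python3 st.py|head -1; done
```

```text
t 25.8 pos [557.1  28.3 116.1] toolz [ 0.0077  0.0121 -0.9999] yaw_y -0.36326513926533943 F [-1.2 -0.3  1.6] M [ 0.02  0.22 -0.11] w 10.3
tip [557.4  28.7  77.9] hole err mm (tool x,y) [ 0.7 -0.3]
t 26.1 pos [557.2  28.4 116.2] toolz [ 0.008   0.0129 -0.9999] yaw_y -0.11412072854106281 F [-0.1 -0.7  2.4] M [ 0.04  0.28 -0.12] w 10.0
tip [557.5  28.9  78. ] hole err mm (tool x,y) [ 0.8 -0.3]
t 26.2 pos [557.2  28.5 116.1] toolz [ 0.0079  0.0131 -0.9999] yaw_y -0.08193885815503288 F [-1.2 -0.2  1.9] M [ 0.01  0.23 -0.06] w 9.9
t 26.3 pos [557.2  28.5 116.2] toolz [ 0.008   0.0133 -0.9999] yaw_y -0.050922893287962845 F [-1.4 -0.4  1.8] M [-0.02  0.2  -0.09] w 9.6
t 26.4 pos [557.2  28.5 116.2] toolz [ 0.0081  0.0134 -0.9999] yaw_y -0.01985715871828453 F [-1.1  0.5  1.3] M [ 0.03  0.27 -0.08] w 9.6
```

```bash
for i in 1 2 3 4 ; do python3 -m crank '[[0,0,0,-0.03,0.5]]'>/dev/null; python3 st.py|head -1; done
```

```text
t 26.5 pos [557.2  28.5 116.2] toolz [ 0.0081  0.0136 -0.9999] yaw_y 0.011091922276322164 F [-0.9 -0.2  1.7] M [ 0.09  0.22 -0.05] w 9.7
t 26.6 pos [557.2  28.6 116.2] toolz [ 0.0081  0.0138 -0.9999] yaw_y 0.042039421394603815 F [-0.6 -1.   0.5] M [ 0.04  0.24 -0.07] w 9.9
t 26.7 pos [557.2  28.6 116.1] toolz [ 0.0081  0.014  -0.9999] yaw_y 0.07282520465935227 F [-0.9  0.5  2.7] M [ 0.06  0.29 -0.2 ] w 10.0
t 26.8 pos [557.2  28.6 116.2] toolz [ 0.0082  0.0142 -0.9999] yaw_y 0.10315301701036805 F [-1.  -0.4  1.5] M [-0.01  0.3  -0.39] w 10.0
```

```bash
python3 -m crank '[[0.03,-0.01,0,0.06,0.5],[0.03,0,0,0.06,0.5],[0,0,0,0.05,0.5]]'>/dev/null; python3 st.py; python3 -m crank '[[0,0,-0.08,0,0.5],[0,0,-0.08,0,0.5]]'>/dev/null; python3 st.py
```

```text
t 27.1 pos [557.5  28.4 116.2] toolz [ 0.0106  0.0146 -0.9998] yaw_y -0.07286826094393195 F [ 0.2 -0.5  0.4] M [-0.04  0.06  0.  ] w 9.9
tip [557.9  29.   78. ] hole err mm (tool x,y) [ 1.2 -0.4]
t 27.3 pos [557.5  28.4 117.4] toolz [ 0.0106  0.0148 -0.9998] yaw_y -0.07212233239004084 F [-0.7 -0.5 -0.4] M [0.01 0.03 0.01] w 9.9
tip [557.9  29.   79.2] hole err mm (tool x,y) [ 1.2 -0.3]
```

```bash
python3 -m crank '[[0.06,0,-0.15,0,0.5],[0,0,-0.2,0,0.5]]'>/dev/null; python3 st.py; python3 -m crank '[[0.03,0,-0.2,0,0.5],[0,0,-0.2,0,0.5],[0,0,-0.2,0,0.5]]'>/dev/null; python3 st.py
```

```text
t 27.5 pos [556.5  28.4 120.6] toolz [ 0.01    0.015  -0.9998] yaw_y -0.07065268126501612 F [-0.3 -0.1 -0.5] M [ 0.05  0.04 -0.  ] w 9.8
tip [556.9  29.   82.4] hole err mm (tool x,y) [ 0.2 -0.3]
t 27.8 pos [556.2  28.3 127.2] toolz [ 0.0102  0.0149 -0.9998] yaw_y -0.06995932226426227 F [-0.  0. -1.] M [-0.05 -0.04  0.04] w 9.6
tip [556.6  28.9  89. ] hole err mm (tool x,y) [-0.2 -0.2]
```

```bash
python3 -m crank '[[0,0,-0.25,0,0.5],[0,0,-0.25,0,0.5],[0,0,-0.25,0,0.5]]'>/dev/null; python3 st.py; python3 -m crank '[[0,0,-0.3,0,0.5],[0,0,-0.3,0,0.5],[0,0,-0.3,0,0.5],[0,0,-0.3,0,0.5]]'>/dev/null; python3 st.py;  python3 -m crank '[[0,0,-1,0,0.5],[0,0,-4,0,0.5],[0,0,-4,0,0.5],[0,0,-4,0,0.5],[0,0,-2,0,0.5],[0,0,0,0,0.5],[0,0,0,0,0.5],[0,0,0,0,0.5],[0,0,0,0,0.5],[0,0,0,0,0.5],[0,0,0,0,0.5]]' >/dev/null; python3 st.py
```

```text
t 28.1 pos [556.2  28.2 135.5] toolz [ 0.0104  0.0149 -0.9998] yaw_y -0.06984360128848177 F [-0.1 -0.1 -1. ] M [ 0.02  0.03 -0.01] w 9.6
tip [556.6  28.8  97.3] hole err mm (tool x,y) [-0.1 -0.1]
t 28.5 pos [556.1  28.  148.6] toolz [ 0.0105  0.0149 -0.9998] yaw_y -0.0697990136450144 F [0.1 0.4 0.1] M [ 0.04  0.02 -0.01] w 9.8
tip [556.5  28.6 110.4] hole err mm (tool x,y) [-0.2  0.1]
t 29.6 pos [551.4  26.3 301.8] toolz [ 0.0022  0.0164 -0.9999] yaw_y -0.06987139531509068 F [-0.1  0.5 -0.6] M [-0.03 -0.    0.03] w 9.5
tip [551.4  26.9 263.6] hole err mm (tool x,y) [-5.1  2.2]
```

```bash
python3 -m crank '[[0.7,1.5,0,0.017,0.5],[1.45,3.15,0,0.017,0.5],[1.45,3.15,0,0.017,0.5],[1.45,3.15,0,0.017,0.5],[1.45,3.15,0,0.017,0.5],[1.45,3.15,0,0.017,0.5],[1.45,3.15,0,0.017,0.5],[1.45,3.15,0,0.017,0.5],[1.45,3.15,0,0.017,0.5],[1.45,3.15,0,0.017,0.5],[0.7,1.5,0,0,0.5],[0,0,0,0,0.5],[0,0,0,0,0.5],[0,0,0,0,0.5],[0,0,0,0,0.5],[0,0,0,0,0.5]]' >/dev/null; python3 st.py
python3 - <<'E'
from h import *
f=optics.grab_frame("top"); crop(f,"t10",280,100,400,240,4)
s=optics.grab_frame("scene"); cv2.imwrite("pics/s10.png",s["color"][:,:,::-1])
E
```

```text
t 31.2 pos [452.7 366.6 297.9] toolz [-0.012   0.012  -0.9999] yaw_y -0.2532109340744766 F [-0.1 -0.4  0.7] M [-0.07  0.02  0.03] w 9.7
tip [452.2 367.1 259.7] hole err mm (tool x,y) [-185.8 -301.4]
```

View pics/t10.png

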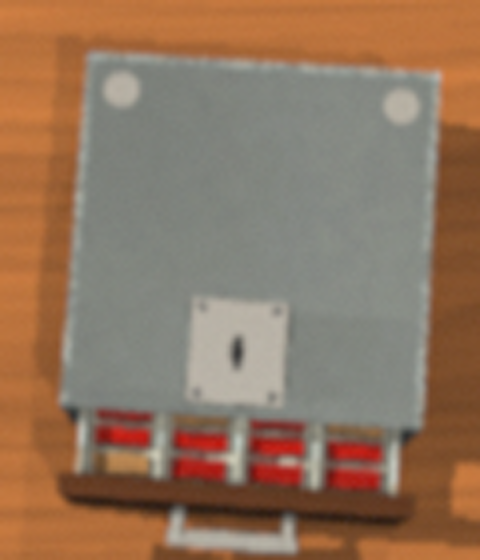

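View pics/s10.png

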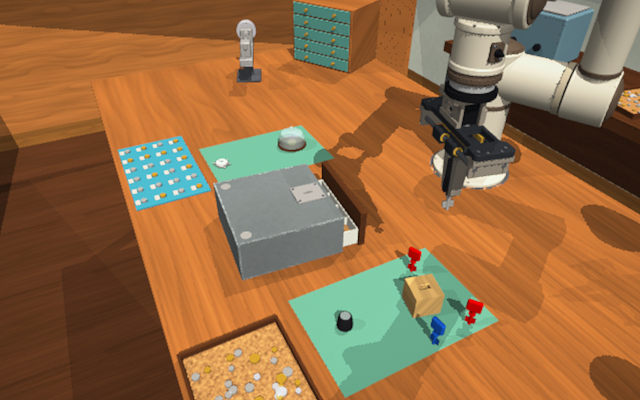

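```bash
python3 -m crank '[[-0.2,-0.2,0.8,-0.01,0.5],[-0.2,-0.2,0.8,0,0.5],[-0.2,-0.2,0.8,0,0.5],[0,0,0.9,0,0.5],[0,0,0.9,0,0.5],[0,0,0.9,0,0.5],[0,0,0.9,0,0.5],[0,0,0.9,0,0.5],[0,0,0.9,0,0.5],[0,0,0.9,0,0.5],[0,0,0.9,0,0.5],[0,0,0.9,0,0.5],[0,0,0.9,0,0.5],[0,0,0.9,0,0.5],[0,0,0.8,0,0.5],[0,0,0,0,0.5],[0,0,0,0,0.5],[0,0,0,0,0.5],[0,0,0,0,0.5],[0,0,0,0,0.5]]' >/dev/null; sed -i 's/.5567,.0287/.4568,.3599/' st.py; python3 st.py
python3 - <<'E'
from h import *
f=optics.grab_frame("wrist");crop(f,"w11",280,145,360,245,6)
E
```

```text
t 33.3 pos [455.6 360.  154.5] toolz [-0.0125  0.0119 -0.9999] yaw_y -0.24279233970690872 F [-0.6  0.2 -0.8] M [-0.05 -0.03  0.03] w 9.5
tip [455.1 360.5 116.3] hole err mm (tool x,y) [-1.8 -0.2]
```

View pics/w11.png

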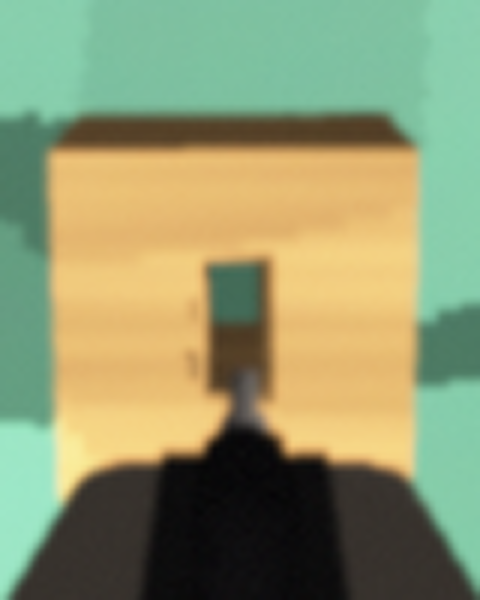

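```bash
python3 - <<'E'
from h import *
f=optics.grab_frame("wrist");s=monitor.get_state();R=Ro.from_rotvec(s['eef_rot']).as_matrix()
def q(u,v,z=.055): return ray(f,(u+.5)/6-.5+280,(v+.5)/6-.5+145,z)
print("slot",(q(239,258)+q(239,397))/2,np.linalg.norm(q(239,258)-q(239,397)))
E
```

```text
slot [0.45640068 0.35972054 0.055     ] 0.02380641626824155
```

```bash
sed -i 's/.4568,.3599/.4565,.3598/' st.py; python3 -m crank '[[-0.1,-0.03,0.8,0,0.5],[-0.05,-0.02,0.8,0,0.5],[-0.05,-0.02,0.8,0,0.5],[-0.02,0,0.8,0,0.5],[0,0,0.8,0,0.5],[0,0,0.4,0,0.5],[0,0,0.3,0,0.5],[0,0,0.2,0,0.5],[0,0,0,0,0.5],[0,0,0,0,0.5],[0,0,0,0,0.5]]' >/dev/null;  python3 st.py
```

```text
t 34.5 pos [456.7 359.1 100.4] toolz [-0.0135  0.0114 -0.9998] yaw_y -0.24283756570530346 F [ 0.5  0.8 -0.4] M [-0.    0.03 -0.01] w 9.9
tip [456.2 359.6  62.2] hole err mm (tool x,y) [-0.2  0.3]
```

Now lowering gently into the slot.

```bash
python3 -m crank '[[-0.02,0.02,0.3,0,0.5],[0,0,0.3,0,0.5],[0,0,0.2,0,0.5]]' >/dev/null;  python3 st.py; python3 -m crank '[[0,0,0.3,0,0.5],[0,0,0.3,0,0.5],[-0.01,0,0.3,0,0.5]]' >/dev/null;  python3 st.py;
```

```text
t 34.8 pos [457.6 359.8  92.9] toolz [-0.0115  0.0123 -0.9999] yaw_y -0.2427531404455403 F [-0.4  0.3 -1. ] M [0.   0.02 0.  ] w 10.1
tip [457.1 360.2  54.7] hole err mm (tool x,y) [ 0.5 -0.6]
t 35.1 pos [457.5 359.8  83.1] toolz [-0.0116  0.0123 -0.9999] yaw_y -0.24270409937953996 F [ 0.8  0.7 -0.4] M [0.01 0.02 0.  ] w 9.9
tip [457.1 360.3  44.9] hole err mm (tool x,y) [ 0.4 -0.6]
```

```bash
python3 -m crank '[[0.02,-0.02,0.3,0,0.5],[0,-0.02,0.3,0,0.5],[0,0,0.3,0,0.5]]' >/dev/null;  python3 st.py; python3 -m crank '[[0,0,0.3,0,0.5],[0,0,0.3,0,0.5]]' >/dev/null;  python3 st.py; python3 -m crank '[[0,0,0.15,0,0.5],[0,0,0.1,0,0.5]]' >/dev/null;  python3 st.py
```

```text
t 35.4 pos [456.9 359.5  73. ] toolz [-0.0121  0.0121 -0.9999] yaw_y -0.24276528856578428 F [-0.3 -0.3 -0.1] M [ 0.02 -0.02  0.03] w 9.6
tip [456.5 360.   34.8] hole err mm (tool x,y) [-0.1 -0.1]
t 35.6 pos [456.8 359.5  66.4] toolz [-0.0122  0.012  -0.9999] yaw_y -0.24282408262292288 F [-0.  -0.4 -0.9] M [-0.02 -0.02  0.02] w 10.1
tip [456.4 360.   28.2] hole err mm (tool x,y) [-0.2 -0.1]
t 35.8 pos [456.6 359.5  63.3] toolz [-0.0128  0.0117 -0.9998] yaw_y -0.24281381351381426 F [ 0.4  0.2 -0.3] M [-0.01 -0.01 -0.  ] w 9.9
tip [456.1 359.9  25.1] hole err mm (tool x,y) [-0.4 -0. ]
```

```bash
for i in 1 2 3; do python3 -m crank '[[0,0,0.05,0,0.5]]' >/dev/null;  python3 st.py|head -1; done
```

```text
t 35.9 pos [456.7 359.5  63.1] toolz [-0.0126  0.0117 -0.9999] yaw_y -0.24272968734595168 F [-1.4 -1.3  3.9] M [-0.19  0.25  0.05] w 9.9
t 36.0 pos [456.7 359.5  63.1] toolz [-0.0127  0.0116 -0.9999] yaw_y -0.24266086504110396 F [-2.5 -2.1  3.2] M [-0.29  0.44  0.  ] w 9.9
t 36.1 pos [456.7 359.5  63. ] toolz [-0.0128  0.0115 -0.9999] yaw_y -0.24254403703950067 F [-2.9 -1.7  4.1] M [-0.3   0.43  0.04] w 9.9
```

```bash
python3 -m crank '[[0,0,0,0,1.3],[0,0,0,0,2],[0,0,0,0,3],[0,0,0,0,3.5],[0,0,0,0,3.5],[0,0,0,0,3.5]]' >/dev/null;  python3 st.py|head -1; python3 -m crank '[[0,0,-0.5,0,3.5],[0,0,-1,0,3.5],[0,0,-1.5,0,3.5],[0,0,-2,0,3.5],[0,0,-2,0,3.5],[0,0,-2,0,3.5],[0,0,-2,0,3.5],[0,0,0,0,3.5],[0,0,0,0,3.5],[0,0,0,0,3.5],[0,0,0,0,3.5],[0,0,0,0,3.5]]' >/dev/null;  python3 st.py|head -1
python3 - <<'E'
from h import *
f=optics.grab_frame("wrist");crop(f,"w12",270,130,370,230,6)
s=optics.grab_frame("scene"); crop(s,"s12",290,230,500,360,3)
t=optics.grab_frame("top"); cv2.imwrite("pics/t12.png",t["color"][:,:,::-1])
E
```

```text
t 36.7 pos [457.1 359.8  62.5] toolz [-0.0114  0.0124 -0.9999] yaw_y -0.2427672535295995 F [-0.1  0.2 -0.4] M [-0.    0.03  0.03] w 35.0
t 37.9 pos [458.8 358.5 183.6] toolz [-0.0074  0.0143 -0.9999] yaw_y -0.24268476884391688 F [-0.1 -0.8  1. ] M [ 0.02 -0.    0.03] w 35.1
```

View pics/w12.png

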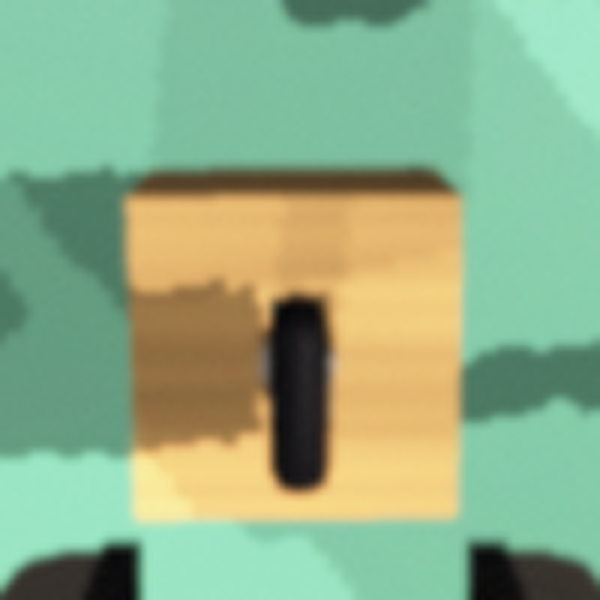

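View pics/s12.png

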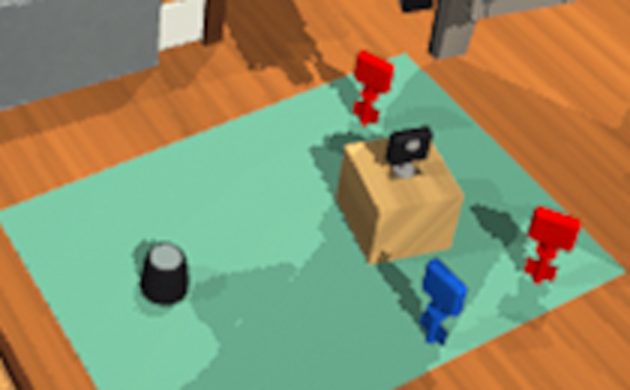

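View pics/t12.png

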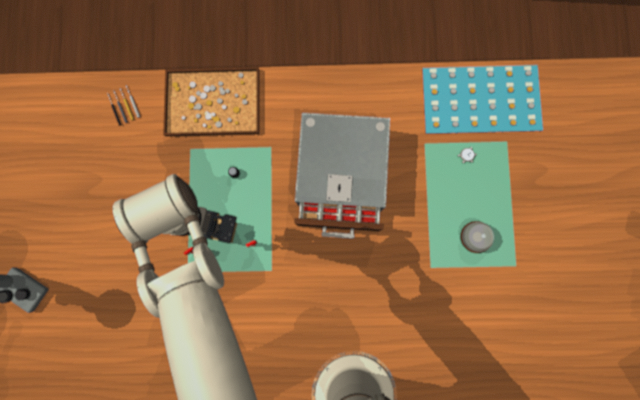

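The key stands in its block as it did at the start, the drawer is open, and the loupe, watch head and dust cover haven't moved.

```bash
python3 -c "
from bench import robot
print(robot.job_done())"; python3 st.py|head -1
```

```text
the job is handed in; nothing more can be done
None
the job is handed in; nothing more can be done
```

I carried out every step and handed the job in at about 38 s of the 72 s allowed; no verdict is reported.

- **Lock:** The key went fully home, with measured forces no higher than about 6 N. I turned it clockwise until I felt the stop, turned it back until I felt the home stop, and drew it out with almost no force.
- **Block:** The collar met the block's top with about 4 N, at the same height as when I first gripped the key. I then let go and lifted clear.

**Last checks:**
- **Till:** The pictures show the drawer standing well out (about 40 mm by eye) and the keyhole back in line with home.
- **Key:** It is upright in its slot, within roughly 1 mm of centre.
- **Other things:** The loupe, watch head, dust cover and look-alikes appear where they were, judged by eye. The blue key was hidden by the arm in the top view but showed in place in the scene view.
- **Gripper:** It was open and about 120 mm above its release height.

**What did not go cleanly:**
- **Turning moment:** It briefly read 0.58 N m against the clockwise stop, slightly over the 0.5 N m guideline. I backed off at once and saw no sign of damage.
- **Tool tilt:** The arm tilted by up to 0.045 rad during an early fast descent. I corrected that before gripping the key.
- **Camera disagreement:** The top and wrist cameras differed by about 3 mm on the block's position. I used the wrist camera's figures, and the fits agreed with them.

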